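Move a snap-fit service cover from one sealer drive box to another

ROBOT

A 6-joint arm with a two-finger parallel gripper is mounted at the origin on the work surface. World frame = base frame: x ahead of the robot, y to its left, z up, the work surface at z = 0. Lengths are in mm, angles in rad, forces in N, time in s.
With the tool pointing down it reaches from about 300 to 750 mm from the base axis. Payload 8.5 kg.
Tool frame: the origin (TCP) lies on the centre line of the jaws, within the pads' length; the fingertips stand 11 mm ahead of it and the grasp point (between the pads) lies 8 mm behind it; z points along the fingers, y is the line along which they close (so a half turn about z gives the same grasp; the last joint's range is limited). The gripper opens to 88 mm and grips with 3 to 60 N. Pads are 18 mm wide; open, the fingers measure 123 mm over their backs; the gripper's body (75 mm by 187 mm) begins 45 mm behind the grasp point.
Start: joints at [1.068, 0.381, 1.297, -0, 1.464, -0.215], TCP at [156.105, 527.363, 218.348] pointing down, gripper open.
Joint ranges: [-3.11, 3.11], [-0.89, 2.33], [0.22, 2.48], [-1.42, 4.56], [0.17, 2.85], [-2.88, 2.88]. Speed limits (rad/s): [2.39, 2.39, 3.14, 3.14, 3.14, 3.14].

INTERFACE

Orientations are given as a unit quaternion [x, y, z, w].
In Python, from cell import ctrl, viewer gives the robot as it stands.
- The arm moves only by the shell command python3 -m inch 'ROWS' [OPENING] [FORCE]. ROWS is a JSON object with one list for each field, all of the same length, 1 to 12, a row being the entries at one place: dx, dy, dz (the shift in units of 50 mm), drx, dry, drz (a rotation vector in units of 0.1 rad); each row shifts and turns the commanded pose from where the row before left it, along the tool's axes as they then stand; what a row does not reach is not made up. A row lasts 1/10 s, in which the tool goes at most 50 mm and 0.15 rad, less where a joint would pass 70% of its speed; a pose out of reach is approached as far as the arm can. OPENING is the finger opening in mm, set as the command begins (- or left out keeps the last). The fingers move at their own pace and stop on an object; FORCE is the grip in N (left out, the last holds). Time passes only in rows, so rows that do not move let the fingers close. It prints the time, the measured TCP pose, the force, the opening and the grip force at its end. Input that does not fit is refused with a message, and nothing moves.
- ctrl.sense(): the state, without advancing time (a new reading comes with each control period).
- viewer.grab_frame(name): name is "side" or "top"; returns the picture (420x560x3 uint8, red, green, blue); there is no depth.
- viewer.camera_params(name): a dict with "intrinsics" (3x3 intrinsics, pixels), "pose" (4x4, takes a point from camera to world coordinates). Camera axes: x right, y down, z forward; pixel columns grow to the right and rows downward; lengths in mm; the calibration is good to about 2 mm. A picture is of the moment at which its call begins. camera_params takes no time and is no camera call.
- ctrl.close_job(): hands the job in; it is judged then, once.
The state is a dict: "t": time; "q": joint angles; "dq": joint speeds; "joint_efforts": joint torques, N m; "ee_pos": TCP position; "tool_rot": TCP orientation; "ft_force": force on the tool from outside, world axes, zero at the start; "wrist_torque": the same for the moment, N m; "width": finger opening in mm; "grasp_force": force on a finger pad.
Only numpy, scipy, OpenCV 4.12 (cv2) and the standard library are available. Lean on these libraries where they do the work, as an engineer would, in place of code of your own. Each camera call takes 0.05 s, during which the arm holds its last target. There are 200 camera calls.

TASK

On the bench one drive box carries a white snap-fit cover and an identical box stands open. Squeeze the cover's two side tabs together to unlatch it, lift it off without wrenching it, then push it fully home on the open box until both tabs have sprung back out and hold it down by themselves. Go gently: do not crush the tabs, do not pull on a latched cover or ram it down hard, do not drop it, and leave the other things on the bench where they are.

Things in the scene. Friction and masses are not known exactly. Their poses are not given: they have to be found in the camera images.
- cover: Loose white plastic snap cover, about 150 g: plate 104 mm (its x) by 92 mm (its y), 6 mm thick, same either way round. Origin: centre of the plate's underside, z up. Two upright press pads (side tabs) stand on it, facing each other across y. It starts latched on the first box, pushed up about 1.5 mm off the box top. Over 40 N of squeeze per side, or over 40 N between cover and box, damages it.
- cover_top (a point): Centre of the plate's top, between the pads. Outside the pads the plate goes on 13 mm (to y = 46 mm): fingertips can bear down on it there. Under the plate: four round-nosed locating pegs (9 mm thick, 18.5 mm long, at the corners of 60 by 52 mm) and, under each pad, a hooked lip that moves with the pad; the lip's top is 5.5 mm below the plate's underside.
- tab_left_pad (a point): Centre of the outer face of the press pad on the cover's +y side. Pad: 24 mm wide (x), 6 mm thick (y), rising from 0.5 to 24.5 mm above the plate's top. At rest the pads' outer faces are 66 mm apart, fully in 54 mm. The pinched pads are also the grip for carrying the cover.
- tab_right_pad (a point): The same point on the other pad, at the cover's -y side.
- tab_left (a joint): How far the +y tab is pressed in: 0 m out (latching), 0.006 m fully in, a firm stop. Spring: about 4 N at rest, 8 N fully in. The lip hooks 3.5 mm under the box's ledge, so both tabs must go in 4 to 5 mm to be free.
- tab_right (a joint): The same for the -y tab.
- box_a: The box that carries the cover at the start: a fixed green drive box 124 mm (its x) by 112 mm (its y), black panel on its -x face, in its top a collar 114 by 102 mm whose top face is 60 mm above the bench. Origin: centre of the box's underside. Opening, ledges and spring as on box_b; the spring pushes the unlatched cover up by 14 mm.
- mouth_a (a point): Centre of that box's opening, in the plane of its collar's top face (60 mm above the bench), axes as the box.
- box_b: The open box that must get the cover: fixed, same make and size, origin at the centre of its underside. Opening in its collar 72 mm (its x) by 64 mm (its y); the cover's pegs enter with 1.5 mm play each side. Ledges 4 mm thick along its two y edges catch the lips. The lips pass under only while the plate is within 1.5 mm of the collar's top: hold it down while letting the tabs out.
- mouth_b (a point): Centre of that opening at the nominal height, 60 mm above the bench, axes as the box. This collar is clamped up to 5 mm higher or lower, unmeasured: find the seat by feel. Cover's x goes along the box's x, either way. A spring plunger (26 mm disc) stands 14 mm above the collar and resists with 3.5 N, 7 N when the plate meets the collar, a hard stop. Let go higher up, the cover pops up again.
- disc: Bystander: white nylon seaming disc, 90 mm across, 19 mm high, lying loose on the bench; origin at the centre of its underside.
- cup: Bystander: empty blue cup, 84 mm across, 70 mm high; origin at the centre of its underside.
- roller: Bystander: turned steel roller, 48 mm across at the foot, 58 mm high; origin at the centre of its underside.
Not all that is in view belongs to the job. Leave any blue, purple or red look-alike of the box_a alone.

How it is judged (in metres and radians):
On the way, in this order (a step that is already met when the one before it is completed fails the run):
1. both side tabs are squeezed in while the cover is still on the first box (value of joint each of tab_left, tab_right above 0.0035 m and distance between cover and mouth_a below 0.018 m), for 0.1 s.
2. the cover is lifted clear of the first box (z of cover in the frame of mouth_a above 0.035 m), for 0.1 s.
At the end, for the whole second after the job is handed in: The cover sits latched on the second box: held down against the spring (plate's underside 53 to 67 mm above the bench), centred within 4 mm, level within 0.04 rad, long sides along the box's within 0.1 rad, tabs out (pressed in under 2 mm), at rest (z of cover in the frame of mouth_b between -0.0075 and 0.0078 m and horizontal distance between cover and mouth_b below 0.004 m and angle between the x axis of cover and the x axis of box_b, either way round below 0.1 rad and angle between cover's own z axis and vertical below 0.04 rad and value of joint each of tab_left, tab_right below 0.002 m and linear speed of cover below 0.02 m/s); the robot touches nothing.
It fails at once if the cover is forced against the first box (over 40 N) (contact force between cover and box_a above 40 N).
It fails at once if the cover is rammed onto the second box (over 40 N) (contact force between cover and box_b above 40 N).
It fails at once if the tabs are crushed (fingers on the cover over 80 N, 40 N a side) (contact force between the fingers and cover above 80 N).
It fails at once if the cover is dropped on the bench (height (world z) of cover below 0.04 m).
It fails at once if the disc, cup or roller is shoved more than 25 mm (distance of any of disc, cup, roller from where it was at the start of the episode above 0.025 m).
It also fails if it takes over 45 s, if anything falls off the work surface, if the arm or the gripper's body presses on something with over 40 N, if the wrist force passes 120 N, or if a joint passes its speed limit or range.

## Working session

There is one attempt and no reset: what is moved stays moved. The work goes in short steps, Python scripts to look and compute and a shell command to move; the robot and the scene stay as the last step left them, time stands still between calls to the robot, and variables do not carry over. Pictures are saved under pics/ and viewed, at most 10 in all, crops included, and the job is handed in when it is done.

```bash
mkdir -p pics; ls; python3 - <<'E'
from cell import ctrl, viewer
import cv2
for n in("side","top"):
    im=viewer.grab_frame(n); cv2.imwrite(f"pics/{n}0.png",im[:,:,::-1])
    p=viewer.camera_params(n); print(n,p["intrinsics"],p["pose"])
print(ctrl.sense())
E
```

```text
pics
side [[470.49091162   0.         281.78610252]
 [  0.         470.49091162 212.08071287]
 [  0.           0.           1.        ]] [[ 8.87159346e-01 -3.56279874e-01  2.93279637e-01  1.28108986e+02]
 [-4.61427293e-01 -6.92821173e-01  5.54151311e-01 -6.54147510e+02]
 [ 5.75738301e-03 -6.26947744e-01 -7.79040037e-01  1.01201201e+03]
 [ 0.00000000e+00  0.00000000e+00  0.00000000e+00  1.00000000e+00]]
top [[438.90126482   0.         280.08981665]
 [  0.         438.90126482 210.14815968]
 [  0.           0.           1.        ]] [[-2.08037689e-02 -9.81342307e-01  1.91139948e-01  2.68215759e+02]
 [-9.99333150e-01  2.61489775e-02  2.54850021e-02 -1.13091251e+01]
 [-3.00076250e-02 -1.90482303e-01 -9.81231897e-01  1.18457841e+03]
 [ 0.00000000e+00  0.00000000e+00  0.00000000e+00  1.00000000e+00]]
{'t': 0.1, 'q': array([ 1.06769964e+00,  3.81106439e-01,  1.29813790e+00,  1.12579094e-05,
        1.46360590e+00, -2.15326227e-01]), 'dq': array([ 0.00041444, -0.00048021, -0.00251133,  0.0005906 , -0.00056647,
        0.00021628]), 'joint_efforts': array([ 3.08647323e-03, -4.38648534e+01, -2.24907607e+01,  7.13777239e-02,
        3.42557626e-02, -1.02622776e-04]), 'ee_pos': array([155.9774757 , 527.13625638, 217.82731893]), 'tool_rot': array([ 1.43389841e-01,  9.89666084e-01, -5.86693504e-04, -2.26282892e-04]), 'ft_force': array([ 0.30227905, -0.18872697,  0.04256614]), 'wrist_torque': array([ 0.02573507,  0.06352404, -0.02570161]), 'grasp_force': 0.0, 'width': 87.65442304502042}
```

View pics/side0.png

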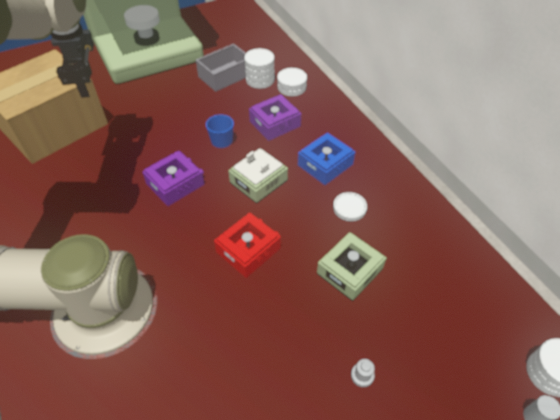

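View pics/top0.png

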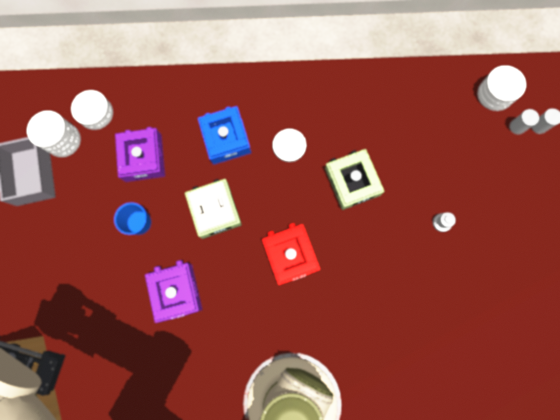

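The side view shows the green covered box at about (258,175) and the open green box at (352,265). In the top view they are at (213,209) and (355,180). The disc, cup and roller stay clear of both. I'll enlarge the boxes next.

```bash
python3 - <<'E'
import cv2,numpy as np
out=[]
for n,cs in(("side",((258,175),(352,265))),("top",((213,209),(355,180)))):
    im=cv2.imread(f"pics/{n}0.png")
    out.append(np.hstack([cv2.resize(im[v-37:v+38,u-50:u+50],None,fx=4,fy=4,interpolation=cv2.INTER_CUBIC) for u,v in cs]))
cv2.imwrite("pics/crop0.png",np.vstack(out))
E
```

```text
(no output)
```

View pics/crop0.png

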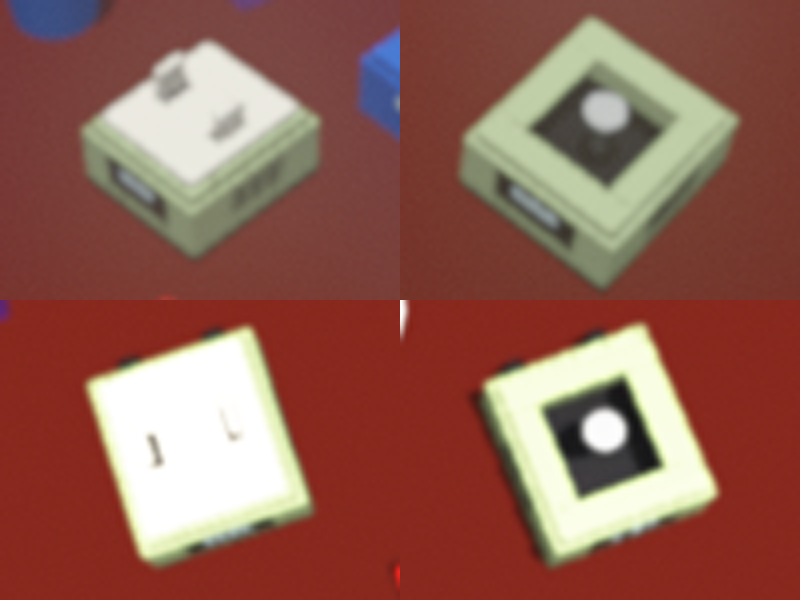

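The crops show the panels (-x face) facing the robot. Both boxes are yawed about +17 to +20°, and the pads are visible on the cover. Next I'll segment the faces.

```bash
python3 - <<'E'
import cv2,numpy as np
s=cv2.imread("pics/side0.png");t=cv2.imread("pics/top0.png")
def pr(im,a,b,n=14):
    print([tuple(int(c) for c in im[int(round(a[1]+(b[1]-a[1])*k/n)),int(round(a[0]+(b[0]-a[0])*k/n))]) for k in range(n+1)])
# side A: across upper-left->lower-right through the cover lower right edge ; crop->full
f=lambda c,x,y:(c[0]-50+x/4,c[1]-37+y/4)
pr(s,f((258,175),200,150),f((258,175),270,225))
pr(s,f((352,265),240-400+400-0,190),f((352,265),170,270))
pr(t,f((213,209),250,150),f((213,209),330,130))
pr(t,f((213,209),200,210),f((213,209),230,270))
pr(t,f((355,180),240,130),f((355,180),330,100))
pr(t,f((355,180),200,180),f((355,180),230,265))
E
```

```text
[(224, 234, 235), (225, 234, 235), (224, 233, 234), (162, 186, 180), (151, 186, 174), (131, 165, 154), (121, 153, 143), (90, 109, 108), (79, 95, 96), (90, 110, 108), (100, 125, 121), (83, 101, 105), (59, 68, 119), (61, 69, 125), (59, 66, 123)]
[(165, 204, 189), (165, 203, 189), (165, 203, 189), (166, 205, 191), (167, 205, 192), (163, 201, 186), (163, 201, 187), (133, 170, 157), (146, 183, 169), (130, 165, 153), (108, 138, 129), (108, 138, 129), (106, 136, 126), (95, 122, 116), (47, 58, 111)]
[(255, 255, 255), (255, 255, 255), (255, 255, 255), (251, 254, 255), (233, 252, 249), (193, 243, 233), (164, 224, 207), (47, 67, 126), (29, 39, 132), (29, 40, 137), (30, 40, 136), (30, 40, 137), (30, 41, 137), (29, 39, 136), (30, 40, 136)]
[(255, 255, 255), (239, 252, 251), (220, 250, 245), (187, 239, 229), (185, 237, 227), (178, 221, 204), (160, 178, 162), (116, 122, 117), (69, 83, 108), (37, 50, 128), (30, 40, 135), (30, 41, 138), (30, 40, 136), (29, 39, 136), (30, 41, 136)]
[(29, 32, 31), (153, 214, 194), (216, 253, 247), (228, 253, 249), (228, 253, 249), (228, 253, 249), (179, 239, 234), (111, 159, 187), (28, 39, 135), (28, 39, 136), (29, 40, 136), (31, 40, 137), (30, 40, 136), (30, 40, 137), (29, 39, 136)]
[(61, 59, 62), (139, 193, 177), (200, 248, 239), (231, 254, 251), (232, 254, 251), (233, 254, 251), (229, 253, 250), (197, 244, 235), (187, 236, 223), (101, 108, 114), (64, 72, 118), (28, 39, 136), (29, 40, 137), (28, 38, 135), (30, 40, 136)]
```

```bash
cat > vis.py <<'E'
import cv2,numpy as np
from cell import viewer
P={n:viewer.camera_params(n) for n in("side","top")}
def rays(n,uv):
    K,T=np.array(P[n]["intrinsics"]),np.array(P[n]["pose"])
    d=np.c_[np.atleast_2d(uv),np.ones(len(np.atleast_2d(uv)))]@np.linalg.inv(K).T@T[:3,:3].T
    return T[:3,3],d
def plane(n,uv,h):
    o,d=rays(n,uv); return (o+d*((h-o[2])/d[:,2])[:,None])[:,:2]
def contour(im,uv,r,thr,ch=0,S=8):
    """sub-pixel outer contour of the bright blob containing/nearest uv in a window"""
    x0,y0=int(uv[0])-r,int(uv[1])-r
    c=cv2.resize(im[y0:y0+2*r,x0:x0+2*r,ch],None,fx=S,fy=S,interpolation=cv2.INTER_CUBIC)
    m=(c>thr).astype(np.uint8)
    cs,_=cv2.findContours(m,cv2.RETR_EXTERNAL,cv2.CHAIN_APPROX_NONE)
    k=max(cs,key=cv2.contourArea)[:,0,:].astype(float)
    return (k+.5)/S-.5+[x0,y0]
def quad(xy):
    """robust rectangle: Huber line on each side of the rectangle -> centre, size(long, short), yaw of x"""
    (c,sz,a)=cv2.minAreaRect(xy.astype(np.float32)); th=np.radians(a)
    for _ in range(3):
        R=np.array([[np.cos(th),np.sin(th)],[-np.sin(th),np.cos(th)]]); q=xy@R.T
        lo,hi=np.percentile(q,1,0),np.percentile(q,99,0); L=[]
        for ax in(0,1):
            for e in(lo,hi):
                o=1-ax
                s=(abs(q[:,ax]-e[ax])<6)&(q[:,o]>lo[o]+12)&(q[:,o]<hi[o]-12)
                vx,vy,x,y=cv2.fitLine(xy[s].astype(np.float32),cv2.DIST_HUBER,0,.01,.01).ravel(); L.append((vx,vy,x,y))
        ang=[np.arctan2(l[1],l[0])-th-(np.pi/2 if i<2 else 0) for i,l in enumerate(L)]
        th+=np.median([(x+np.pi/2)%np.pi-np.pi/2 for x in ang])
    def inter(a,b):
        t=np.linalg.solve(np.array([[a[0],-b[0]],[a[1],-b[1]]]),[b[2]-a[2],b[3]-a[3]]); return np.array([a[2]+t[0]*a[0],a[3]+t[0]*a[1]])
    C=np.array([inter(L[0],L[2]),inter(L[1],L[2]),inter(L[1],L[3]),inter(L[0],L[3])])
    w,h=np.linalg.norm(C[1]-C[0]),np.linalg.norm(C[2]-C[1])
    yaw=((th+np.pi/4)%(np.pi/2))-np.pi/4
    return C.mean(0),(w,h),yaw
def both(cs,h):
    r={n:quad(plane(n,c,h)) for n,c in cs.items()}
    a,b=r["side"][0],r["top"][0]
    # height from the centre rays of both views
    oa,_=rays("side",[[0,0]]);ob,_=rays("top",[[0,0]])
    A=np.append(a,h)-oa;B=np.append(b,h)-ob
    t,*_=np.linalg.lstsq(np.c_[A,-B],ob-oa,rcond=None)
    p=oa+A*t[0];q=ob+B*t[1]
    return r,(p+q)/2,np.linalg.norm(p-q)
E
python3 - <<'E'
from vis import *
s=cv2.imread("pics/side0.png");t=cv2.imread("pics/top0.png")
np.set_printoptions(precision=1,suppress=True)
for nm,cs,h in(("cover",{"side":contour(s,(257,172),36,195),"top":contour(t,(212,208),36,222)},67.5),
             ("collarB",{"side":contour(s,(352,262),44,152),"top":contour(t,(355,180),40,208)},60),
             ("outerA",{"side":contour(s,(257,172),40,138),"top":contour(t,(212,208),40,140)},58),
             ("outerB",{"side":contour(s,(352,262),44,138),"top":contour(t,(355,180),40,140)},58)):
    r,p,e=both(cs,h); print(nm,p,e)
    for n in r: print("  ",n,r[n][0],np.array(r[n][1]),round(r[n][2],3))
E
```

```text
cover [500.8 199.1  67.3] 1.3677735580451862
   side [500.1 199.1] [102.8  94.9] 0.315
   top [501.5 199. ] [110.7  98.6] 0.311
collarB [ 571.3 -181.8   62.3] 2.1450370394949045
   side [ 571.2 -180.5] [111.4 101.9] 0.341
   top [ 573.  -182.4] [114.4 100.6] 0.339Traceback (most recent call last):
  File "<stdin>", line 8, in <module>
  File "vis.py", line 38, in both
    r={n:quad(plane(n,c,h)) for n,c in cs.items()}
         ~~~~^^^^^^^^^^^^^^
  File "vis.py", line 28, in quad
    vx,vy,x,y=cv2.fitLine(xy[s].astype(np.float32),cv2.DIST_HUBER,0,.01,.01).ravel(); L.append((vx,vy,x,y))
              ~~~~~~~~~~~^^^^^^^^^^^^^^^^^^^^^^^^^^^^^^^^^^^^^^^^^^^^^^^^^^^
cv2.error: OpenCV(4.12.0) /io/opencv/modules/imgproc/src/linefit.cpp:50: error: (-215:Assertion failed) count > 0 in function 'fitLine2D_wods'
```

Cover centre is about (501, 199), top at z = 67.3, yaw 0.313. Mouth_b is about (571.5, -182), z ≈ 62, yaw 0.34. I'll move above the cover, turning the tool by -0.60 first.

The manual's scale: shifts go in units of 50 mm and turns go in units of 0.1 rad. Converting my numbers, -41 mm is -0.82, -22 mm is -0.44, -0.15 rad is -1.5.

```bash
cat > go.py <<'E'
# prints tool-axis shift and turn needed to bring TCP to x y z with tool x at yaw (deg), pointing down
import sys,numpy as np
from scipy.spatial.transform import Rotation as R
from cell import ctrl
x,y,z,yaw=map(float,sys.argv[1:]); s=ctrl.sense(); r=R.from_quat(s["tool_rot"])
t=R.from_euler("z",yaw,degrees=True)*R.from_euler("x",180,degrees=True)
np.set_printoptions(precision=4,suppress=True)
print("shift",r.inv().apply(np.array([x,y,z])-s["ee_pos"]),"turn",(r.inv()*t).as_rotvec(),"ft",s["ft_force"],"t",s["t"],"pos",s["ee_pos"],"w",s["width"])
E
python3 -m inch '{"dx":[0, 0, 0, 0, -0.44, -0.44, -0.44, -0.44, -0.44, -0.44, -0.44, -0.44], "dy":[0, 0, 0, 0, -0.82, -0.82, -0.82, -0.82, -0.82, -0.82, -0.82, -0.82], "dz":[0, 0, 0, 0, 0, 0, 0, 0, 0, 0, 0, 0], "drx":[0, 0, 0, 0, 0, 0, 0, 0, 0, 0, 0, 0], "dry":[0, 0, 0, 0, 0, 0, 0, 0, 0, 0, 0, 0], "drz":[-1.5, -1.5, -1.5, -1.5, 0, 0, 0, 0, 0, 0, 0, 0]}' 80 15
python3 go.py 500.8 199.1 125 197.9
```

```text
t: 1.3
ee_pos: [425.3, 267.7, 218.2]
tool_rot: [-0.155, 0.988, 0.0, -0.0]
ft_force: [-0.8, 1.0, 0.0]
width: 80.1
grasp_force: 0.0
shift [-50.7971 -88.4412  93.1596] turn [ 0.0001 -0.0004 -0.0003] ft [-0.8426  0.9625  0.0425] t 1.3 pos [425.341  267.6757 218.1891] w 80.09944864056422
```

```bash

python3 -m inch '{"dx":[-0.48, -0.48, 0, 0, 0, 0, 0, 0], "dy":[-0.8, -0.8, -0.04, 0, 0, 0, 0, 0], "dz":[0, 0, 0.5, 0.5, 0.5, 0.3, 0, 0], "drx":[0, 0, 0, 0, 0, 0, 0, 0], "dry":[0, 0, 0, 0, 0, 0, 0, 0], "drz":[0, 0, 0, 0, 0, 0, 0, 0]}'
python3 go.py 500.8 199.1 100 197.9
```

```text
t: 2.1
ee_pos: [495.4, 206.0, 128.7]
tool_rot: [-0.155, 0.988, -0.0, -0.0]
ft_force: [0.4, 0.0, 0.6]
width: 80.2
grasp_force: 0.0
shift [-3.049  -8.2549 28.6829] turn [-0.     -0.     -0.0002] ft [0.4323 0.0483 0.556 ] t 2.1 pos [495.3633 206.0197 128.6829] w 80.17286403691587
```

```bash

python3 -m inch '{"dx":[-0.06, 0, 0, 0, 0], "dy":[-0.166, 0, 0, 0, 0], "dz":[0, 0.3, 0.28, 0, 0], "drx":[0, 0, 0, 0, 0], "dry":[0, 0, 0, 0, 0], "drz":[0, 0, 0, 0, 0]}'
python3 go.py 500.8 199.1 82 197.9
python3 - <<'E'
from vis import *
out=[]
for n,(u,v) in(("side",(258,165)),("top",(213,205))):
    im=viewer.grab_frame(n)[:,:,::-1]; cv2.imwrite(f"pics/{n}1.png",im)
    out.append(cv2.resize(im[v-37:v+38,u-50:u+50],None,fx=4,fy=4,interpolation=cv2.INTER_CUBIC))
cv2.imwrite("pics/crop1.png",np.hstack(out))
E
```

```text
t: 2.6
ee_pos: [501.2, 198.8, 100.2]
tool_rot: [-0.155, 0.988, -0.0, 0.001]
ft_force: [0.4, -0.2, -0.2]
width: 80.4
grasp_force: 0.0
shift [ 0.3396  0.3996 18.2034] turn [-0.0002  0.0011 -0.0003] ft [ 0.4005 -0.1949 -0.1919] t 2.6 pos [501.2252 198.8219 100.2039] w 80.35059154219259
```

View pics/crop1.png

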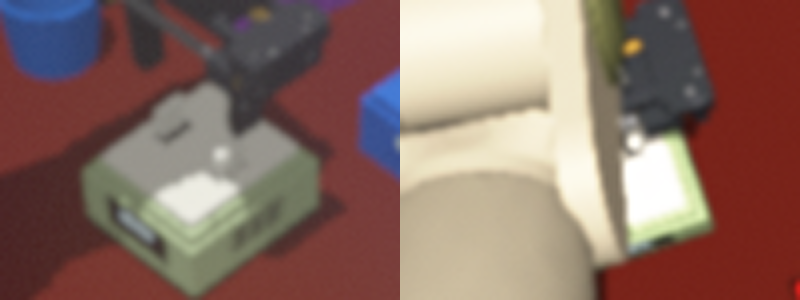

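The side crop shows one fingertip near crop (145,65), beyond the far pad, and the other near (245,133). I'll check these against projected positions.

```bash
cat >> vis.py <<'E'
def proj(n,X):
    K,T=np.array(P[n]["intrinsics"]),np.array(P[n]["pose"])
    c=(np.atleast_2d(X)-T[:3,3])@T[:3,:3]@K.T; return c[:,:2]/c[:,2:]
E
python3 - <<'E'
from vis import *
np.set_printoptions(precision=1,suppress=True)
c=np.array([500.8,199.1]);a=.313;ex=np.array([np.cos(a),np.sin(a)]);ey=np.array([-ex[1],ex[0]])
g=np.array([501.2,198.8])
for nm,o,x,y,z in(("tip+",g,0,40,89.2),("tip+out",g,0,57,89.2),("tip-",g,0,-40,89.2),("tip- xm",g,-9,-40,89.2),("tip- xp",g,9,-40,89.2),("tip-out",g,-9,-57,89.2),("padtop+",c,0,33,91.8),("padtop-",c,0,-33,91.8),("padtop-xm",c,-12,-33,91.8),("padtop-xp",c,12,-33,91.8)):
    print(nm,((proj("side",[*(o+x*ex+y*ey),z])-[208,128])*4+1.5)[0],((proj("top",[*(o+x*ex+y*ey),z])-[163,168])*4+401.5)[0]-[0,400])
E
```

```text
tip+ [159.1  99. ] [526.5 167.9]
tip+out [142.7  87.1] [501.2 176.6]
tip- [238.9 157. ] [645.1 127.1]
tip- xm [229.4 163.7] [649.4 140. ]
tip- xp [248.3 150.3] [640.8 114.2]
tip-out [246.9 176.5] [674.5 131.4]
padtop+ [165.  101.2] [535.5 164.1]
padtop- [230.9 149. ] [633.6 130.4]
padtop-xm [218.2 158. ] [639.3 147.7]
padtop-xp [243.5 140.1] [628.  113.2]
```

```bash
python3 - <<'E'
from vis import *
im=cv2.imread("pics/side1.png")[135:190,230:300]
im=cv2.convertScaleAbs(im,alpha=1.3)
cv2.imwrite("pics/crop2.png",cv2.resize(im,None,fx=10,fy=10,interpolation=cv2.INTER_CUBIC))
E
```

```text
(no output)
```

View pics/crop2.png

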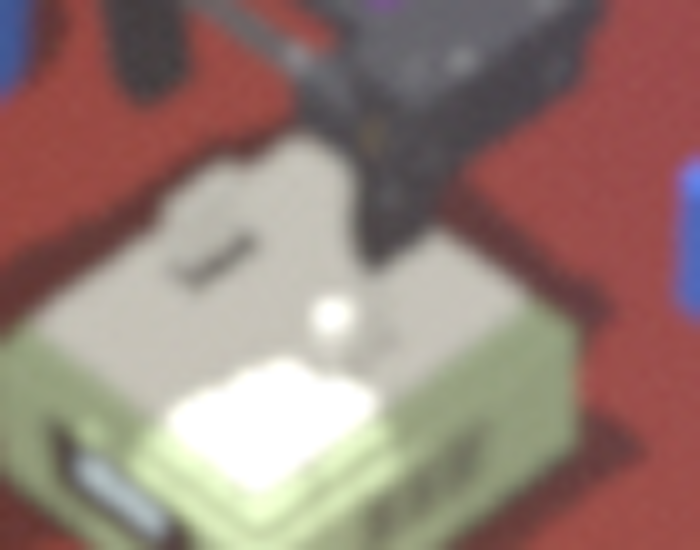

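```bash
python3 - <<'E'
from vis import *
np.set_printoptions(precision=1,suppress=True)
g=np.array([156.,527.1]);a=np.radians(73.5);ey=np.array([np.cos(a),np.sin(a)]);ex=np.array([ey[1],-ey[0]])
out=[]
for n,(u,v) in(("side",(75,60)),("top",(45,365))):
    im=cv2.imread(f"pics/{n}0.png")
    c=cv2.convertScaleAbs(cv2.resize(im[v-50:v+50,u-45:u+45],None,fx=4,fy=4,interpolation=cv2.INTER_CUBIC),alpha=2)
    for z,col in((206.8,(0,255,0)),(225.8,(0,255,255))):
      for y in(-61.5,-44,44,61.5):
        for x in(-9,9):
            p=(proj(n,[*(g+x*ex+y*ey),z])[0]-[u-45,v-50])*4+1.5; cv2.circle(c,tuple(int(q) for q in p),2,col,-1)
    out.append(c)
cv2.imwrite("pics/crop3.png",np.hstack(out))
E
```

```text
(no output)
```

View pics/crop3.png

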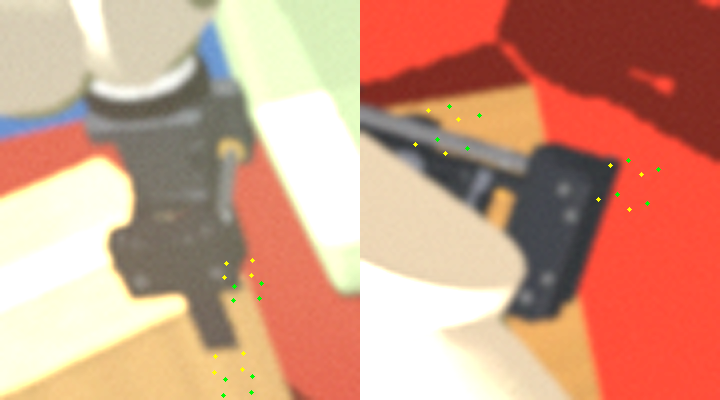

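The visible fingers end above where I predicted, in both places. I'll check the base position and triangulate the body features before touching anything.

```bash
python3 - <<'E'
from vis import *
np.set_printoptions(precision=1,suppress=True)
print("base",proj("side",[0,0,0]),proj("top",[0,0,0]),"r100 pts",proj("side",[[80,0,20],[-80,0,20],[0,80,20],[0,-80,20]]),proj("top",[[80,0,20],[-80,0,20],[0,80,20],[0,-80,20]]))
def tri(a,b):
    o,d=rays("side",[a]);p,e=rays("top",[b]);t,*_=np.linalg.lstsq(np.c_[d[0],-e[0]],p-o,rcond=None)
    A=o+t[0]*d[0];B=p+t[1]*e[0];return (A+B)/2,np.linalg.norm(A-B)
print(tri((273,131.75),(221,179.25)))
# orange blob centroids
for n in("side","top"):
    im=cv2.imread(f"pics/{n}1.png");h=cv2.cvtColor(im,cv2.COLOR_BGR2HSV)
    m=cv2.inRange(h,(8,90,60),(28,255,255));c=(258,150) if n=="side" else (213,185)
    k,l,st,ce=cv2.connectedComponentsWithStats(m)
    print(n,[(ce[i].round(1),int(st[i,4])) for i in range(1,k) if abs(ce[i][0]-c[0])<40 and abs(ce[i][1]-c[1])<40 and st[i,4]>1])
    b=im[c[1]-50:c[1]+30,c[0]-50:c[0]+50]
    c4=cv2.convertScaleAbs(cv2.resize(b,None,fx=4,fy=4,interpolation=cv2.INTER_CUBIC),alpha=1.5)
    globals()[n]=c4
cv2.imwrite("pics/crop4.png",np.hstack([side,top]))
E
```

```text
base [[103.7 308. ]] [[291.9 403.3]] r100 pts [[134.8 290.1]
 [ 66.2 318.5]
 [ 93.1 277.6]
 [110.1 332.6]] [[291.  371.4]
 [292.7 440. ]
 [259.7 405.7]
 [324.1 404.8]]
(array([528.4, 147.5, 220.8]), np.float64(5.626125719873852))
side [(array([237.5, 123. ]), 2), (array([235.2, 126.8]), 5), (array([272.2, 130.6]), 5), (array([228. , 177.5]), 2), (array([238.5, 189.5]), 2)]
top [(array([198., 148.]), 3), (array([186.5, 151. ]), 4), (array([192., 150.]), 3), (array([175.5, 153. ]), 4), (array([181., 152.]), 3), (array([208.2, 154.6]), 5), (array([209. , 162.5]), 4), (array([217. , 168.4]), 20), (array([211. , 174.5]), 2), (array([220. , 179.2]), 28), (array([212. , 178.5]), 2), (array([214. , 183.5]), 2), (array([234., 202.]), 3), (array([235. , 205.5]), 2), (array([236.2, 221.7]), 35)]
```

View pics/crop4.png

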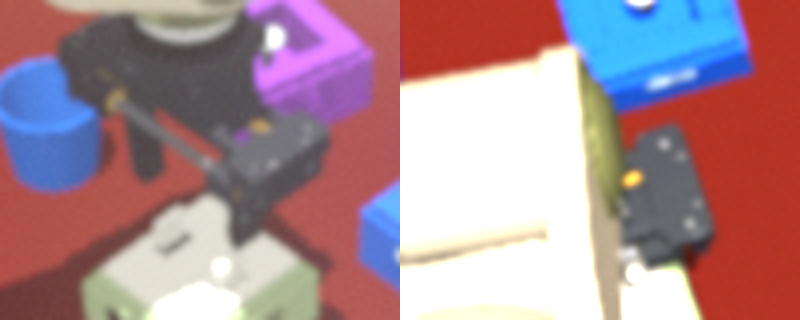

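The base reprojects correctly. The visible fingers end about 24 mm above nominal, which is purely a height difference, so I'll descend by feel.

```bash

python3 -m inch '{"dx":[0, 0, 0, 0, 0], "dy":[0, 0, 0, 0, 0], "dz":[0.12, 0.12, 0.12, 0, 0], "drx":[0, 0, 0, 0, 0], "dry":[0, 0, 0, 0, 0], "drz":[0, 0, 0, 0, 0]}'
python3 -m inch '{"dx":[0, 0, 0], "dy":[0, 0, 0], "dz":[0.02, 0.02, 0], "drx":[0, 0, 0], "dry":[0, 0, 0], "drz":[0, 0, 0]}'
python3 go.py 500.8 199.1 78.3 197.9
```

```text
t: 3.2
ee_pos: [500.6, 199.0, 81.2]
tool_rot: [-0.156, 0.988, 0.0, -0.0]
ft_force: [-0.2, 0.5, 0.5]
width: 79.8
grasp_force: 0.0
t: 3.5
ee_pos: [500.6, 199.0, 79.3]
tool_rot: [-0.155, 0.988, -0.0, 0.0]
ft_force: [-0.3, -0.9, 0.3]
width: 80.0
grasp_force: 0.0
shift [-0.2171  0.0223  1.0429] turn [-0.      0.     -0.0002] ft [-0.273  -0.9408  0.2928] t 3.5 pos [500.6003 199.0121  79.3429] w 79.97732740856925
```

```bash

for i in 1 2; do python3 -m inch '{"dx":[0, 0, 0], "dy":[0, 0, 0], "dz":[0.014, 0, 0], "drx":[0, 0, 0], "dry":[0, 0, 0], "drz":[0, 0, 0]}' | grep -E 'ee_pos|ft'; done
```

```text
ee_pos: [500.6, 199.0, 78.7]
ft_force: [0.6, 0.6, 1.1]
ee_pos: [500.6, 199.0, 77.9]
ft_force: [-0.1, -0.3, -0.7]
```

```bash

for i in 1; do python3 -m inch '{"dx":[0, 0, 0], "dy":[0, 0, 0], "dz":[0.016, 0, 0], "drx":[0, 0, 0], "dry":[0, 0, 0], "drz":[0, 0, 0]}' | grep -E 'ee_pos|ft';  python3 -m inch '{"dx":[0, 0, 0], "dy":[0, 0, 0], "dz":[0.016, 0, 0], "drx":[0, 0, 0], "dry":[0, 0, 0], "drz":[0, 0, 0]}' | grep -E 'ee_pos|ft'; done
```

```text
ee_pos: [500.6, 199.0, 77.1]
ft_force: [0.3, -0.5, -0.3]
ee_pos: [500.6, 199.0, 76.3]
ft_force: [-0.5, 0.1, -0.1]
```

No contact yet, so the tips stand higher than nominal, as the picture suggested. I'll keep feeling downward in small steps.

```bash

f(){ grep -E 'ee_pos|ft|width'|tr '\n' ' ';echo; }
python3 -m inch '{"dx":[0, 0, 0, 0], "dy":[0, 0, 0, 0], "dz":[0.02, 0.02, 0, 0], "drx":[0, 0, 0, 0], "dry":[0, 0, 0, 0], "drz":[0, 0, 0, 0]}' 75|f
python3 -m inch '{"dx":[0, 0, 0, 0], "dy":[0, 0, 0, 0], "dz":[0.02, 0.02, 0, 0], "drx":[0, 0, 0, 0], "dry":[0, 0, 0, 0], "drz":[0, 0, 0, 0]}' |f
```

```text
ee_pos: [500.6, 199.0, 74.3] ft_force: [0.8, -0.4, -0.2] width: 75.2 
ee_pos: [500.6, 199.0, 72.3] ft_force: [0.6, 0.9, -0.2] width: 75.1
```

```bash
python3 - <<'E'
from vis import *
im=viewer.grab_frame("side")[:,:,::-1];cv2.imwrite("pics/side2.png",im)
c=cv2.convertScaleAbs(cv2.resize(im[125:195,215:305],None,fx=8,fy=8,interpolation=cv2.INTER_CUBIC),alpha=1.3)
cv2.imwrite("pics/crop5.png",c)
E
```

```text
(no output)
```

View pics/crop5.png

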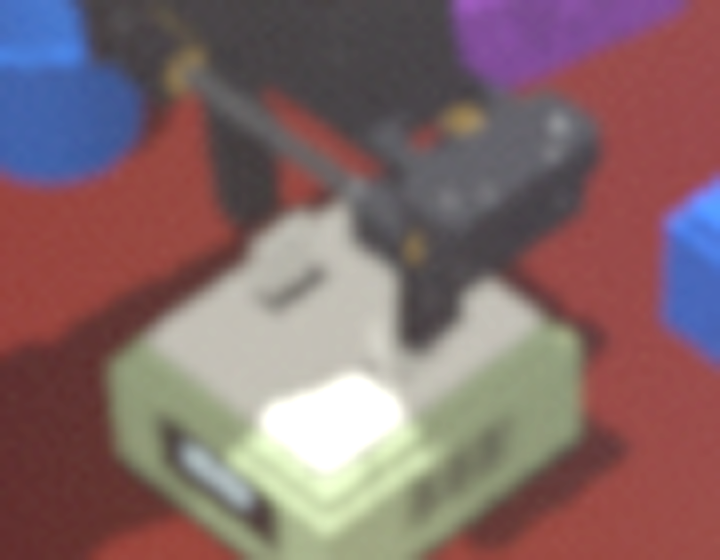

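Crop5 shows the near fingertip at (415,345), just outside the near pad, and the far one at (245,215) behind the far pad. Both are still above the plate, so I'll continue down.

```bash

f(){ grep -E 'ee_pos|ft|width'|tr '\n' ' ';echo; }
python3 -m inch '{"dx":[0, 0, 0, 0, 0], "dy":[0, 0, 0, 0, 0], "dz":[0.02, 0.02, 0.02, 0, 0], "drx":[0, 0, 0, 0, 0], "dry":[0, 0, 0, 0, 0], "drz":[0, 0, 0, 0, 0]}' |f
python3 -c "
from vis import *
c=np.array([500.8,199.1]);a=.313;ex=np.array([np.cos(a),np.sin(a)]);ey=np.array([-ex[1],ex[0]])
for y in(33,37,-33,-37,-46):
  for z in(67.5,92): print(y,z,((proj('side',[*(c+y*ey),z])-[215,125])*8+3.5)[0].round())
"
```

```text
ee_pos: [500.6, 199.0, 69.3] ft_force: [0.5, -0.2, 0.5] width: 75.2 
33 67.5 [278. 277.]
33 92 [274. 226.]
37 67.5 [270. 271.]
37 92 [267. 221.]
-33 67.5 [408. 372.]
-33 92 [406. 322.]
-37 67.5 [416. 378.]
-37 92 [414. 328.]
-46 67.5 [434. 391.]
-46 92 [433. 341.]
```

```bash

f(){ grep -E 'ee_pos|ft|width'|tr '\n' ' ';echo; }
python3 -m inch '{"dx":[0, 0, 0, 0], "dy":[0, 0, 0, 0], "dz":[0.02, 0.02, 0.02, 0], "drx":[0, 0, 0, 0], "dry":[0, 0, 0, 0], "drz":[0, 0, 0, 0]}' |f
python3 -m inch '{"dx":[0, 0, 0, 0], "dy":[0, 0, 0, 0], "dz":[0.02, 0.02, 0.02, 0], "drx":[0, 0, 0, 0], "dry":[0, 0, 0, 0], "drz":[0, 0, 0, 0]}' |f
python3 -m inch '{"dx":[0, 0, 0, 0], "dy":[0, 0, 0, 0], "dz":[0.02, 0.02, 0.02, 0], "drx":[0, 0, 0, 0], "dry":[0, 0, 0, 0], "drz":[0, 0, 0, 0]}' |f
```

```text
ee_pos: [500.5, 199.0, 66.2] ft_force: [-1.1, 0.7, 0.5] width: 74.8 
ee_pos: [500.5, 199.0, 63.2] ft_force: [0.1, 0.4, 0.1] width: 75.0 
ee_pos: [500.5, 199.0, 60.2] ft_force: [0.4, -0.3, 0.3] width: 74.7
```

```bash

f(){ grep -E 'ee_pos|ft|width'|tr '\n' ' ';echo; }
python3 -m inch '{"dx":[0, 0, 0], "dy":[0, 0, 0], "dz":[0.02, 0.02, 0], "drx":[0, 0, 0], "dry":[0, 0, 0], "drz":[0, 0, 0]}' |f
python3 -m inch '{"dx":[0, 0, 0], "dy":[0, 0, 0], "dz":[0.02, 0.02, 0], "drx":[0, 0, 0], "dry":[0, 0, 0], "drz":[0, 0, 0]}' |f
python3 - <<'E'
from vis import *
im=viewer.grab_frame("side")[:,:,::-1];cv2.imwrite("pics/side3.png",im)
c=cv2.convertScaleAbs(cv2.resize(im[125:195,215:305],None,fx=8,fy=8,interpolation=cv2.INTER_CUBIC),alpha=1.3)
cv2.imwrite("pics/crop6.png",c)
E
```

```text
ee_pos: [500.6, 199.0, 58.2] ft_force: [0.6, 0.1, -0.2] width: 74.7 
ee_pos: [500.5, 199.0, 56.2] ft_force: [0.1, 0.4, -0.2] width: 75.3
```

View pics/crop6.png

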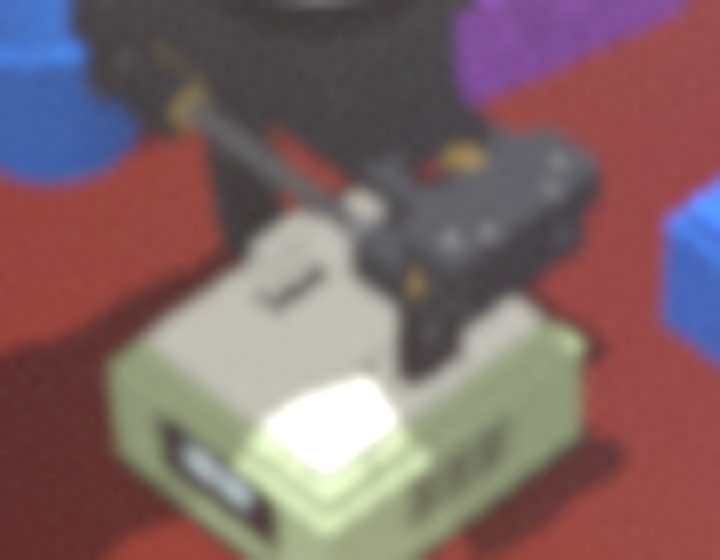

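Crop6 shows the near tip at (415,378), about 6 mm above the plate. The tool's real tips are about 28 mm higher than nominal, so I'll make the last millimetres by feel.

```bash

f(){ grep -E 'ee_pos|ft|width'|tr '\n' ' ';echo; }
python3 -m inch '{"dx":[0, 0, 0, 0], "dy":[0, 0, 0, 0], "dz":[0.02, 0.02, 0.02, 0], "drx":[0, 0, 0, 0], "dry":[0, 0, 0, 0], "drz":[0, 0, 0, 0]}' |f
python3 -m inch '{"dx":[0, 0], "dy":[0, 0], "dz":[0.02, 0], "drx":[0, 0], "dry":[0, 0], "drz":[0, 0]}' |f
python3 -m inch '{"dx":[0, 0], "dy":[0, 0], "dz":[0.02, 0], "drx":[0, 0], "dry":[0, 0], "drz":[0, 0]}' |f
```

```text
ee_pos: [500.5, 199.0, 53.2] ft_force: [0.7, -0.3, -0.5] width: 75.2 
ee_pos: [500.6, 199.0, 52.3] ft_force: [1.0, -0.4, 0.0] width: 75.0 
ee_pos: [500.6, 199.0, 51.3] ft_force: [0.6, -0.2, -0.4] width: 75.0
```

```bash

f(){ grep -E 'ee_pos|ft|width'|tr '\n' ' ';echo; }
python3 -m inch '{"dx":[0, 0], "dy":[0, 0], "dz":[0.02, 0], "drx":[0, 0], "dry":[0, 0], "drz":[0, 0]}' |f
python3 -m inch '{"dx":[0, 0], "dy":[0, 0], "dz":[0.02, 0], "drx":[0, 0], "dry":[0, 0], "drz":[0, 0]}' |f
```

```text
ee_pos: [500.6, 199.0, 50.2] ft_force: [-0.7, 0.2, -0.2] width: 75.0 
ee_pos: [500.6, 199.0, 49.2] ft_force: [-0.1, 0.3, -1.0] width: 75.1
```

```bash

f(){ grep -E 'ee_pos|ft|width'|tr '\n' ' ';echo; }
python3 -m inch '{"dx":[0, 0], "dy":[0, 0], "dz":[0.016, 0], "drx":[0, 0], "dry":[0, 0], "drz":[0, 0]}' |f
python3 -m inch '{"dx":[0, 0], "dy":[0, 0], "dz":[0.016, 0], "drx":[0, 0], "dry":[0, 0], "drz":[0, 0]}' |f
python3 -c "
import cv2,numpy as np
a=cv2.imread('pics/side3.png')
g=a[165:185,262:275].min(2);print(g)"
```

```text
ee_pos: [500.6, 199.0, 48.5] ft_force: [0.3, -0.6, 0.2] width: 75.1 
ee_pos: [500.6, 199.0, 47.7] ft_force: [-0.6, -0.4, 0.1] width: 75.1 
[[141 132 107  73  54  53  59  58  55  54  66  83 106]
 [140 132 105  69  53  56  61  61  54  56  77 106 126]
 [137 130 102  67  52  53  60  57  53  60  87 118 137]
 [134 127 100  66  51  51  54  54  54  64  93 123 138]
 [133 126 101  67  52  51  53  53  64  81 104 126 136]
 [132 127 103  70  52  52  54  65  86 106 120 128 130]
 [137 130 107  77  61  62  73  89 111 125 129 127 118]
 [151 135 119  99  85  88 104 118 127 131 125 116 107]
 [170 144 131 123 115 118 126 129 128 124 114 104  99]
 [189 158 141 136 134 134 132 126 118 110 102  97  96]
 [204 179 153 141 136 132 124 115 106 101  96  95  97]
 [217 199 169 143 130 120 112 104  99  97  95  96  96]
 [220 204 174 140 118 108 101  96  95  95  96  95  96]
 [210 191 165 136 112 101  96  95  95  96  97  95  93]
 [187 168 157 137 113  99  96  94  98  97  95  92  86]
 [162 156 150 135 117 107 101  96  95  93  88  84  80]
 [150 148 138 127 125 122 113 100  92  86  82  78  77]
 [141 135 127 128 135 134 118  96  86  79  74  75  77]
 [126 127 130 135 134 126 106  89  80  73  69  76  76]
 [124 135 138 131 118 102  87  81  78  73  72  76  80]]
```

```bash

f(){ grep -E 'ee_pos|ft|width'|tr '\n' ' ';echo; }
python3 -m inch '{"dx":[0, 0], "dy":[0, 0], "dz":[0.016, 0], "drx":[0, 0], "dry":[0, 0], "drz":[0, 0]}' |f
python3 -m inch '{"dx":[0, 0], "dy":[0, 0], "dz":[0.016, 0], "drx":[0, 0], "dry":[0, 0], "drz":[0, 0]}' |f
python3 - <<'E'
from vis import *
im=viewer.grab_frame("side")[:,:,::-1];cv2.imwrite("pics/side4.png",im)
print(im[165:188,262:275].min(2))
E
```

```text
ee_pos: [500.7, 199.0, 47.2] ft_force: [-2.0, -0.3, 4.9] width: 75.2 
ee_pos: [500.7, 199.0, 46.4] ft_force: [-0.7, -0.1, 4.4] width: 74.7 
[[123 106  84  64  58  57  59  56  55  58  58  55  54]
 [134 124  98  73  57  54  55  55  54  56  56  57  66]
 [138 129 105  75  55  53  56  54  55  54  57  67  87]
 [137 126 104  71  52  55  58  59  55  53  63  87 110]
 [133 126 102  70  54  53  61  60  55  55  75 107 127]
 [127 124 102  70  53  54  59  59  53  61  86 117 129]
 [124 120  98  68  52  50  55  53  53  66  92 114 121]
 [140 124  97  66  52  49  52  56  65  78  95 108 109]
 [171 142 109  77  59  53  59  69  83  93 100 102  99]
 [190 156 125 100  77  66  75  88  97 101  99  98  97]
 [192 158 136 121 101  87  91  98 101  98  96  96  95]
 [195 167 148 133 115 101 101 100  97  96  96  95  96]
 [206 186 160 136 117 103 100  98  96  94  95  96  95]
 [210 191 164 131 108 100  97  96  95  97  97  96  92]
 [195 178 154 125 104  95  95  94  96  97  94  93  84]
 [171 161 147 123 102  95  96  95  96  92  90  85  79]
 [154 149 137 120 108 103  98  96  92  86  79  79  77]
 [140 135 127 125 124 117 103  93  85  79  72  73  75]
 [126 127 132 134 130 118 100  85  79  74  69  74  76]
 [125 135 138 129 117 101  86  77  76  72  72  75  78]
 [134 137 130 115  97  82  75  76  76  75  75  80  86]
 [132 126 114  98  86  74  70  76  78  78  81  87  89]
 [119 110 101  94  85  73  73  79  82  85  87  90  88]]
```

Contact is at TCP z ≈ 47.3, with the tips on the plate. Now I'll squeeze the tabs.

```bash

python3 -m inch '{"dx":[0, 0, 0, 0, 0], "dy":[0, 0, 0, 0, 0], "dz":[0, 0, 0, 0, 0], "drx":[0, 0, 0, 0, 0], "dry":[0, 0, 0, 0, 0], "drz":[0, 0, 0, 0, 0]}' 50 15; python3 go.py 500.8 199.1 47 197.9
```

```text
t: 10.45
ee_pos: [501.0, 199.0, 46.5]
tool_rot: [-0.155, 0.988, -0.0, 0.001]
ft_force: [0.4, -0.6, 5.9]
width: 54.1
grasp_force: 15.0
shift [ 0.1964  0.1554 -0.5159] turn [-0.0003  0.0011 -0.0002] ft [ 0.4187 -0.5966  5.8806] t 10.45 pos [501.0352 199.0125  46.4843] w 54.057469847767145
```

Both tabs are fully in at 54.1 mm with little side force. I'll firm up the grip and lift.

The manual's scale: shifts go in units of 50 mm and turns go in units of 0.1 rad. Converting my numbers, -1 mm is -0.02, -2 mm is -0.04.

```bash

f(){ grep -E 'ee_pos|ft|width|grasp'|tr '\n' ' ';echo; }
python3 -m inch '{"dx":[0, 0, 0, 0, 0, 0], "dy":[0, 0, 0, 0, 0, 0], "dz":[0, -0.02, -0.02, -0.02, -0.04, 0], "drx":[0, 0, 0, 0, 0, 0], "dry":[0, 0, 0, 0, 0, 0], "drz":[0, 0, 0, 0, 0, 0]}' 50 25 |f
python3 -m inch '{"dx":[0, 0, 0, 0, 0], "dy":[0, 0, 0, 0, 0], "dz":[-0.06, -0.08, -0.1, -0.1, 0], "drx":[0, 0, 0, 0, 0], "dry":[0, 0, 0, 0, 0], "drz":[0, 0, 0, 0, 0]}' |f
```

```text
ee_pos: [501.0, 199.0, 51.5] ft_force: [1.8, -0.9, 4.5] width: 53.5 grasp_force: 25.0 
ee_pos: [500.2, 199.1, 68.4] ft_force: [0.3, 0.4, -1.7] width: 53.5 grasp_force: 25.0
```

```bash

f(){ grep -E 't:|ee_pos|ft|width|grasp'|tr '\n' ' ';echo; }
python3 -m inch '{"dx":[0, 0, 0, 0, 0], "dy":[0, 0, 0, 0, 0], "dz":[-0.3, -0.4, -0.4, -0.2, 0], "drx":[0, 0, 0, 0, 0], "dry":[0, 0, 0, 0, 0], "drz":[0, 0, 0, 0, 0]}' |f
python3 -m inch '{"dx":[0.04, 0.08, 0.1, 0.1, 0.1, 0.1, 0.1, 0.1, 0.1, 0.08, 0.06, 0.02], "dy":[-0.3, -0.6, -0.76, -0.76, -0.76, -0.76, -0.76, -0.76, -0.76, -0.6, -0.44, -0.2], "dz":[0, 0, 0, 0, 0, 0, 0, 0, 0, 0, 0, 0], "drx":[0, 0, 0, 0, 0, 0, 0, 0, 0, 0, 0, 0], "dry":[0, 0, 0, 0, 0, 0, 0, 0, 0, 0, 0, 0], "drz":[0, 0, 0, 0, 0, 0, 0, 0, 0, 0, 0, -0.27]}'|f
python3 -m inch '{"dx":[0, 0], "dy":[0, 0], "dz":[0, 0], "drx":[0, 0], "dry":[0, 0], "drz":[0, 0]}'|f
python3 go.py 571.8 -181.7 75 199.45
```

```text
t: 12.05 ee_pos: [500.8, 199.1, 133.9] tool_rot: [-0.156, 0.988, 0.0, 0.001] ft_force: [0.1, 0.3, -2.3] width: 53.6 grasp_force: 25.0 
t: 13.25 ee_pos: [567.7, -174.0, 131.4] tool_rot: [-0.168, 0.986, 0.001, -0.001] ft_force: [-0.8, 0.8, -1.3] width: 53.5 grasp_force: 25.0 
t: 13.45 ee_pos: [567.8, -171.1, 132.1] tool_rot: [-0.168, 0.986, 0.001, -0.001] ft_force: [-0.2, 0.5, -1.1] width: 53.5 grasp_force: 25.0 
shift [ -0.3338 -11.3755  57.1235] turn [ 0.0015 -0.0014 -0.0015] ft [-0.1949  0.4826 -1.1336] t 13.45 pos [ 567.8156 -171.1352  132.1412] w 53.45197623337963
```

Scaled: 15 mm is 0.3, -11.4 mm is -0.228, -0.0015 rad is -0.015.

```bash

python3 -m inch '{"dx":[0, 0, 0, 0, 0, 0], "dy":[-0.228, 0, 0, 0, 0, 0], "dz":[0, 0.3, 0.3, 0.3, 0, 0], "drx":[0, 0.015, 0, 0, 0, 0], "dry":[0, -0.014, 0, 0, 0, 0], "drz":[0, -0.015, 0, 0, 0, 0]}' >/dev/null
python3 go.py 571.8 -181.7 75 199.45
python3 - <<'E'
from vis import *
np.set_printoptions(precision=1,suppress=True)
for n in("side","top"): cv2.imwrite(f"pics/{n}5.png",viewer.grab_frame(n)[:,:,::-1])
s=cv2.imread("pics/side5.png");t=cv2.imread("pics/top5.png")
out=[]
for im,n in((s,"side"),(t,"top")):
    u,v=(int(q) for q in proj(n,[571.8,-181.7,90])[0]); print(n,u,v)
    out.append(cv2.resize(im[v-50:v+50,u-50:u+50],None,fx=4,fy=4,interpolation=cv2.INTER_CUBIC))
cv2.imwrite("pics/crop7.png",np.hstack(out))
E
```

```text
shift [ 0.7557  0.4452 13.461 ] turn [-0.0016  0.0014  0.0016] ft [ 0.4573 -0.0312 -1.5454] t 14.05 pos [ 572.6353 -181.8524   88.4628] w 53.28003342486168
side 353 251
top 356 173
```

View pics/crop7.png

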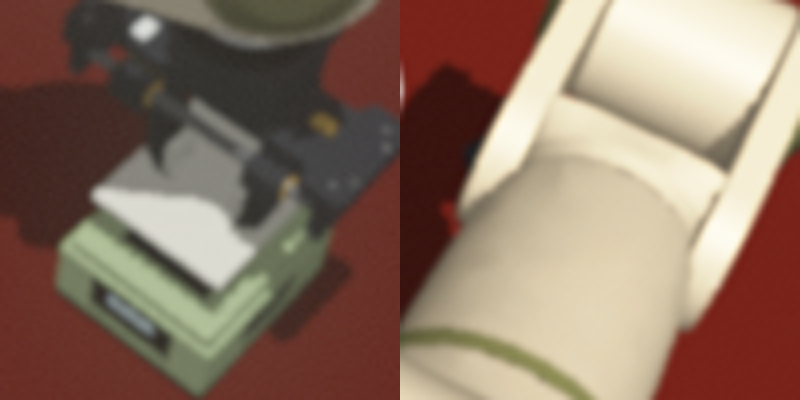

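Crop7 shows the cover held level above box_b, with its left corner at crop (93,193) and its near corner at (218,288). I'll check those against the assumed in-hand pose.

```bash
python3 - <<'E'
from vis import *
np.set_printoptions(precision=2,suppress=True)
s=cv2.imread("pics/side5.png")
c=np.array([572.6,-181.85]);a=np.radians(19.5);ex=np.array([np.cos(a),np.sin(a)]);ey=np.array([-ex[1],ex[0]])
for z in(102.5,108.5):
    for x,y in((-52,46),(-52,-46)):print(z,x,y,((proj("side",[*(c+x*ex+y*ey),z])-[303,201])*4+1.5)[0])
# front edge: upper edge of the plate's -x side; sample profiles vertically
B=s[:,:,0].astype(float)
for u in(330,335,340,345,350): print(u,B[236:276,u].astype(int))
# outer A-type fit of B in this picture vs first is unchanged
E
```

```text
102.5 -52 46 [ 91.87 199.58]
102.5 -52 -46 [218.08 292.74]
108.5 -52 46 [ 92.68 193.75]
108.5 -52 -46 [219.49 287.11]
330 [ 38  39  38  36  40  36  37  46  69  94 115 143 178 202 208 203 187 156
 118  94  87  87  91 101 123 140 149 152 153 153 148 136 125 123 130 127
 106  85  93 113]
335 [ 40  40  43  57  83 107 122 125 126 126 125 129 148 182 203 209 210 209
 207 199 179 141  97  61  48  58  80 104 124 140 150 154 153 152 147 136
 123 123 129 122]
340 [ 48  57  68  83  98 111 117 124 127 126 127 127 142 174 198 208 209 209
 210 209 209 209 205 193 165 120  73  46  50  64  85 111 136 149 153 154
 154 152 146 133]
345 [ 95 110 115 117 117 117 116 115 115 117 124 125 128 146 179 202 209 209
 209 209 209 209 209 209 208 208 202 186 151 102  60  45  53  69  92 115
 136 148 154 154]
350 [120 118 117 119 123 127 128 126 126 126 128 126 127 145 179 202 209 209
 209 209 210 209 209 208 209 209 209 210 209 206 197 175 135  85  51  46
  57  75  99 125]
```

Agreement is within about 1 mm. I'll shift slightly to (571.3, -181.8) and descend by feel.

```bash

f(){ grep -E 't:|ee_pos|ft|width|grasp'|tr '\n' ' ';echo; }
python3 -m inch '{"dx":[0.024, 0, 0, 0, 0, 0], "dy":[0.008, 0, 0, 0, 0, 0], "dz":[0, 0.12, 0.12, 0.08, 0, 0], "drx":[0, 0, 0, 0, 0, 0], "dry":[0, 0, 0, 0, 0, 0], "drz":[0, 0, 0, 0, 0, 0]}' |f
python3 go.py 571.3 -181.8 68 199.5
python3 -m inch '{"dx":[0, 0, 0], "dy":[0, 0, 0], "dz":[0.02, 0.02, 0], "drx":[0, 0, 0], "dry":[0, 0, 0], "drz":[0, 0, 0]}' |f
python3 -m inch '{"dx":[0, 0, 0], "dy":[0, 0, 0], "dz":[0.02, 0.02, 0], "drx":[0, 0, 0], "dry":[0, 0, 0], "drz":[0, 0, 0]}' |f
```

```text
t: 14.75 ee_pos: [571.2, -181.8, 72.0] tool_rot: [-0.17, 0.986, -0.001, 0.001] ft_force: [-0.2, -0.1, -0.9] width: 53.5 grasp_force: 25.0 
shift [-0.1199 -0.0107  4.0036] turn [-0.0013  0.0012  0.0004] ft [-0.1627 -0.103  -0.9384] t 14.75 pos [ 571.177  -181.8267   72.0034] w 53.45484492388871
t: 15.05 ee_pos: [571.1, -181.8, 70.1] tool_rot: [-0.17, 0.986, -0.001, 0.001] ft_force: [-0.2, -1.4, -1.5] width: 53.3 grasp_force: 25.0 
t: 15.35 ee_pos: [571.1, -181.8, 68.0] tool_rot: [-0.17, 0.986, -0.001, 0.001] ft_force: [1.7, -0.2, -1.3] width: 53.2 grasp_force: 25.0
```

```bash

f(){ grep -E 't:|ee_pos|ft'|tr '\n' ' ';echo; }
python3 -m inch '{"dx":[0, 0, 0], "dy":[0, 0, 0], "dz":[0.02, 0.02, 0], "drx":[0, 0, 0], "dry":[0, 0, 0], "drz":[0, 0, 0]}' |f
python3 -m inch '{"dx":[0, 0, 0], "dy":[0, 0, 0], "dz":[0.02, 0.02, 0], "drx":[0, 0, 0], "dry":[0, 0, 0], "drz":[0, 0, 0]}' |f
python3 -m inch '{"dx":[0, 0, 0], "dy":[0, 0, 0], "dz":[0.02, 0.02, 0], "drx":[0, 0, 0], "dry":[0, 0, 0], "drz":[0, 0, 0]}' |f
```

```text
t: 15.65 ee_pos: [571.1, -181.8, 66.0] tool_rot: [-0.17, 0.986, -0.001, 0.001] ft_force: [-0.4, 0.5, -1.7] 
t: 15.95 ee_pos: [571.1, -181.8, 64.0] tool_rot: [-0.17, 0.986, -0.001, 0.001] ft_force: [0.7, -0.3, -1.3] 
t: 16.25 ee_pos: [571.1, -181.8, 62.0] tool_rot: [-0.17, 0.986, -0.001, 0.001] ft_force: [-0.1, 0.5, -2.1]
```

```bash

f(){ grep -E 't:|ee_pos|ft'|tr '\n' ' ';echo; }
for i in 1 2; do :; done
python3 -m inch '{"dx":[0, 0, 0], "dy":[0, 0, 0], "dz":[0.02, 0.02, 0], "drx":[0, 0, 0], "dry":[0, 0, 0], "drz":[0, 0, 0]}' |f
python3 -m inch '{"dx":[0, 0, 0], "dy":[0, 0, 0], "dz":[0.02, 0.02, 0], "drx":[0, 0, 0], "dry":[0, 0, 0], "drz":[0, 0, 0]}' |f
python3 -m inch '{"dx":[0, 0, 0], "dy":[0, 0, 0], "dz":[0.02, 0.02, 0], "drx":[0, 0, 0], "dry":[0, 0, 0], "drz":[0, 0, 0]}' |f
```

```text
t: 16.55 ee_pos: [571.1, -181.8, 60.0] tool_rot: [-0.17, 0.986, -0.001, 0.001] ft_force: [0.3, -0.5, -1.2] 
t: 16.85 ee_pos: [571.3, -181.9, 58.4] tool_rot: [-0.17, 0.986, -0.001, 0.001] ft_force: [-0.8, 0.8, 2.4] 
t: 17.15 ee_pos: [571.3, -181.9, 56.2] tool_rot: [-0.17, 0.986, -0.001, 0.001] ft_force: [-1.0, -0.1, 2.7]
```

The pegs entered cleanly and the plunger was met at about 59, so I expect the seat near 45.

```bash

f(){ grep -E 't:|ee_pos|ft'|tr '\n' ' ';echo; }
python3 -m inch '{"dx":[0, 0, 0, 0], "dy":[0, 0, 0, 0], "dz":[0.02, 0.02, 0.02, 0], "drx":[0, 0, 0, 0], "dry":[0, 0, 0, 0], "drz":[0, 0, 0, 0]}' |f
python3 -m inch '{"dx":[0, 0, 0, 0], "dy":[0, 0, 0, 0], "dz":[0.02, 0.02, 0.02, 0], "drx":[0, 0, 0, 0], "dry":[0, 0, 0, 0], "drz":[0, 0, 0, 0]}' |f
python3 -m inch '{"dx":[0, 0, 0], "dy":[0, 0, 0], "dz":[0.02, 0.02, 0], "drx":[0, 0, 0], "dry":[0, 0, 0], "drz":[0, 0, 0]}' |f
python3 -m inch '{"dx":[0, 0], "dy":[0, 0], "dz":[0.02, 0], "drx":[0, 0], "dry":[0, 0], "drz":[0, 0]}' |f
```

```text
t: 17.55 ee_pos: [571.3, -181.9, 53.1] tool_rot: [-0.17, 0.986, -0.001, 0.001] ft_force: [-0.7, 0.4, 1.4] 
t: 17.95 ee_pos: [571.2, -181.9, 50.1] tool_rot: [-0.17, 0.986, -0.001, 0.001] ft_force: [0.0, -0.1, 4.7] 
t: 18.25 ee_pos: [571.2, -181.9, 48.1] tool_rot: [-0.17, 0.986, -0.001, 0.001] ft_force: [-0.2, 0.5, 4.4] 
t: 18.45 ee_pos: [571.3, -181.9, 47.1] tool_rot: [-0.17, 0.986, -0.001, 0.001] ft_force: [-0.4, -0.6, 4.3]
```

```bash

f(){ grep -E 't:|ee_pos|ft'|tr '\n' ' ';echo; }
python3 -m inch '{"dx":[0, 0], "dy":[0, 0], "dz":[0.016, 0], "drx":[0, 0], "dry":[0, 0], "drz":[0, 0]}' |f
python3 -m inch '{"dx":[0, 0], "dy":[0, 0], "dz":[0.01, 0], "drx":[0, 0], "dry":[0, 0], "drz":[0, 0]}' |f
python3 -m inch '{"dx":[0, 0], "dy":[0, 0], "dz":[0.01, 0], "drx":[0, 0], "dry":[0, 0], "drz":[0, 0]}' |f
```

```text
t: 18.65 ee_pos: [571.3, -181.9, 46.3] tool_rot: [-0.17, 0.986, -0.001, 0.001] ft_force: [-0.3, 0.1, 5.1] 
t: 18.85 ee_pos: [571.3, -181.9, 45.8] tool_rot: [-0.17, 0.986, -0.001, 0.001] ft_force: [-0.6, 0.2, 5.1] 
t: 19.05 ee_pos: [571.3, -181.8, 45.4] tool_rot: [-0.17, 0.986, -0.001, 0.001] ft_force: [-0.3, 0.7, 6.0]
```

```bash

f(){ grep -E 't:|ee_pos|ft'|tr '\n' ' ';echo; }
python3 -m inch '{"dx":[0, 0], "dy":[0, 0], "dz":[0.01, 0], "drx":[0, 0], "dry":[0, 0], "drz":[0, 0]}' |f
python3 -m inch '{"dx":[0, 0], "dy":[0, 0], "dz":[0.01, 0], "drx":[0, 0], "dry":[0, 0], "drz":[0, 0]}' |f
```

```text
t: 19.25 ee_pos: [571.3, -181.9, 45.2] tool_rot: [-0.17, 0.986, -0.001, 0.001] ft_force: [-0.5, 1.0, 7.3] 
t: 19.45 ee_pos: [571.3, -181.9, 45.1] tool_rot: [-0.17, 0.986, -0.001, 0.001] ft_force: [-2.7, 1.1, 11.8]
```

The seat is at TCP 45.1. I'll press a little more, then let the tabs out while holding down.

```bash

f(){ grep -E 't:|ee_pos|ft|width|grasp'|tr '\n' ' ';echo; }
python3 -m inch '{"dx":[0, 0], "dy":[0, 0], "dz":[0.01, 0], "drx":[0, 0], "dry":[0, 0], "drz":[0, 0]}' |f
python3 -m inch '{"dx":[0, 0], "dy":[0, 0], "dz":[0, 0], "drx":[0, 0], "dry":[0, 0], "drz":[0, 0]}' 57|f
python3 -m inch '{"dx":[0, 0], "dy":[0, 0], "dz":[0, 0], "drx":[0, 0], "dry":[0, 0], "drz":[0, 0]}' 60|f
python3 -m inch '{"dx":[0, 0], "dy":[0, 0], "dz":[0, 0], "drx":[0, 0], "dry":[0, 0], "drz":[0, 0]}' 63|f
```

```text
t: 19.65 ee_pos: [571.3, -181.9, 45.1] tool_rot: [-0.17, 0.986, -0.001, 0.001] ft_force: [-3.8, 1.8, 16.2] width: 53.8 grasp_force: 26.5 
t: 19.85 ee_pos: [571.8, -183.1, 45.2] tool_rot: [-0.169, 0.986, -0.002, 0.002] ft_force: [-1.4, -3.8, 12.9] width: 56.9 grasp_force: 11.6 
t: 20.05 ee_pos: [571.9, -183.4, 45.2] tool_rot: [-0.169, 0.986, -0.002, 0.002] ft_force: [-1.2, -4.5, 11.4] width: 59.9 grasp_force: 10.4 
t: 20.25 ee_pos: [571.9, -183.3, 45.2] tool_rot: [-0.169, 0.986, -0.002, 0.002] ft_force: [-2.4, -3.4, 11.9] width: 62.9 grasp_force: 9.0
```

```bash

f(){ grep -E 't:|ee_pos|ft|width|grasp'|tr '\n' ' ';echo; }
python3 -m inch '{"dx":[0, 0], "dy":[0, 0], "dz":[0, 0], "drx":[0, 0], "dry":[0, 0], "drz":[0, 0]}' 65.5|f
python3 -m inch '{"dx":[0, 0], "dy":[0, 0], "dz":[0, 0], "drx":[0, 0], "dry":[0, 0], "drz":[0, 0]}' 69|f
python3 -m inch '{"dx":[0, 0], "dy":[0, 0], "dz":[0, 0], "drx":[0, 0], "dry":[0, 0], "drz":[0, 0]}' 74|f
```

```text
t: 20.45 ee_pos: [571.8, -182.9, 45.2] tool_rot: [-0.169, 0.986, -0.002, 0.002] ft_force: [-3.1, -3.0, 12.7] width: 65.5 grasp_force: 7.6 
t: 20.65 ee_pos: [572.0, -183.2, 45.2] tool_rot: [-0.17, 0.986, -0.002, 0.002] ft_force: [-1.0, -4.3, 13.6] width: 69.1 grasp_force: 6.9 
t: 20.85 ee_pos: [572.4, -183.7, 45.3] tool_rot: [-0.169, 0.986, -0.003, 0.002] ft_force: [1.2, -5.8, 10.6] width: 74.0 grasp_force: 5.5
```

```bash

f(){ grep -E 't:|ee_pos|ft|width|grasp'|tr '\n' ' ';echo; }
python3 -m inch '{"dx":[0, 0], "dy":[0, 0], "dz":[-0.02, 0], "drx":[0, 0], "dry":[0, 0], "drz":[0, 0]}' |f
python3 -m inch '{"dx":[0, 0], "dy":[0, 0], "dz":[-0.02, 0], "drx":[0, 0], "dry":[0, 0], "drz":[0, 0]}' |f
python3 -m inch '{"dx":[0, 0], "dy":[0, 0], "dz":[-0.02, 0], "drx":[0, 0], "dry":[0, 0], "drz":[0, 0]}' |f
python3 -m inch '{"dx":[0, 0], "dy":[0, 0], "dz":[-0.02, 0], "drx":[0, 0], "dry":[0, 0], "drz":[0, 0]}' |f
```

```text
t: 21.05 ee_pos: [572.1, -183.0, 45.5] tool_rot: [-0.169, 0.986, -0.002, 0.002] ft_force: [0.9, -3.2, 4.8] width: 74.0 grasp_force: 2.5 
t: 21.25 ee_pos: [571.8, -182.5, 46.3] tool_rot: [-0.169, 0.986, -0.001, 0.001] ft_force: [2.4, -3.4, 5.2] width: 74.0 grasp_force: 2.4 
t: 21.45 ee_pos: [570.9, -181.6, 46.6] tool_rot: [-0.17, 0.986, -0.0, 0.0] ft_force: [-0.3, -1.9, 3.5] width: 74.1 grasp_force: 1.9 
t: 21.65 ee_pos: [570.7, -181.3, 47.3] tool_rot: [-0.17, 0.986, 0.0, 0.0] ft_force: [-0.7, 0.0, 0.9] width: 74.2 grasp_force: 0.0
```

The force vanished after about 1.5 mm of rise, so the cover has latched. I'll retreat and check it by camera.

```bash

f(){ grep -E 't:|ee_pos|ft|width|grasp'|tr '\n' ' ';echo; }
python3 -m inch '{"dx":[0, 0, 0, 0, 0, 0, 0, 0, 0, 0, 0, 0], "dy":[0, 0, 0, 0, 0, 0, 0.8, 0.9, 0.9, 0.9, 0, 0], "dz":[-0.06, -0.1, -0.16, -0.4, -0.8, -0.9, 0, 0, 0, 0, 0, 0], "drx":[0, 0, 0, 0, 0, 0, 0, 0, 0, 0, 0, 0], "dry":[0, 0, 0, 0, 0, 0, 0, 0, 0, 0, 0, 0], "drz":[0, 0, 0, 0, 0, 0, 0, 0, 0, 0, 0, 0]}' 78|f
python3 - <<'E'
from vis import *
np.set_printoptions(precision=1,suppress=True)
s,t=(np.ascontiguousarray(viewer.grab_frame(n)[:,:,::-1]) for n in("side","top"))
cv2.imwrite("pics/side6.png",s);cv2.imwrite("pics/top6.png",t)
for n,im,thr in(("side",s,195),("top",t,222)):
    u,v=proj(n,[571.3,-181.8,66])[0]
    try: print(n,quad(plane(n,contour(im,(u,v),40,thr),66.5)))
    except Exception as e: print(n,"fit failed",str(e)[:60])
    print(im[int(v)-30:int(v)+31:5,int(u)-30:int(u)+31:5,0])
r={n:(quad(plane(n,contour(im,proj(n,[571.3,-181.8,66])[0],36,thr),66.5))) for n,im,thr in(("side",s,195),("top",t,222))}
oa,_=rays("side",[[0,0]]);ob,_=rays("top",[[0,0]])
A=np.append(r["side"][0],66.5)-oa;B=np.append(r["top"][0],66.5)-ob
k,*_=np.linalg.lstsq(np.c_[A,-B],ob-oa,rcond=None);print("tri",oa+A*k[0],ob+B*k[1])
E
```

```text
t: 22.85 ee_pos: [512.6, -16.4, 169.4] tool_rot: [-0.17, 0.985, -0.001, 0.001] ft_force: [0.1, -1.5, 1.3] width: 78.5 grasp_force: 0.0 
side (array([ 571.1, -181.4], dtype=float32), (np.float32(102.701195), np.float32(90.90619)), np.float64(0.3416068931414058))
[[ 53  57  61  66  67  71  69  69  69  69  66  66  63]
 [ 53  57  64  68  69  80  82  69  70  69  66  65  63]
 [ 55  62  64  67  80 197 219 145  69  72  68  66  64]
 [ 60  61  65  82 196 214 221 220 202  76  66  66  66]
 [ 62  63  82 202 188 179 220 221 220 219 125  67  66]
 [ 61  86 203 218 119 216 220 220 220 220 221 191  68]
 [ 97 209 220 220 220 220 220 220 222 205 219 216 155]
 [139 184 220 220 220 220 220 215 187 212 215 150 130]
 [116 137 159 218 220 220 220 211 205 216 153 135  92]
 [110  67 142 151 205 220 220 220 218 151 132  94  59]
 [ 75  79 141 130 138 178 220 219 156 136  86  61  59]
 [ 56  60  96 124 100 137 157 160 147  83  61  61  57]
 [ 54  55  59  98  63 109 145 144 100  62  58  58  57]]
top (array([ 572. , -182.3], dtype=float32), (np.float32(108.28873), np.float32(94.71393)), np.float64(0.34120642443432114))
[[210 147  24  26  24  25  24  25  25  25  25  24  24]
 [215 101  30  25  25  24  50 149 166  24  24  25  25]
 [214  77  28  29 113 200 246 253 250  41  24  26  25]
 [209  71 140 237 253 253 253 253 253 161  24  25  25]
 [167  64  94 253 253 253 253 253 251 242  27  26  25]
 [115  66  78 250 253 253 253 253 107 253 134  25  25]
 [ 62  76  87 226 250 253 253 253 176 253 232  25  24]
 [ 71  41 102 253 193 251 253 253 253 253 253  88  25]
 [ 28  18 116 216 253 254 254 254 254 253 254 216  24]
 [ 25  25  46 165 254 254 254 254 254 250 200 180  32]
 [ 26  24  23 154 240 254 253 229 178 148  80  40  25]
 [ 25  24  23  80 192 192 170 117  64  26  24  25  26]
 [ 25  25  26  35 133  75  28  25  25  25  24  25  25]]
tri [ 570.7 -181.8   67.4] [ 571.7 -182.1   67.7]
```

Triangulation puts the plate top at z ≈ 67.5, centred and with yaw 0.341. That matches a latched cover, since a popped-up one would stand near 80. I'm handing it in.

```bash
python3 -c "
from cell import ctrl
print(ctrl.close_job())"
```

```text
the job is handed in; nothing more can be done
None
```

I unlatched the cover from box_a and moved it to box_b, where it now sits centred and level and holds itself down. I handed the job in at about 23 s; that both tabs are fully out I inferred from it staying down, and no verdict came back.

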